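# Spin the spice carousel to bring the salt to the front

## Robot

A 7-joint arm with a two-finger parallel gripper is mounted at the origin on a cart in front of the work surface, level with it; the furniture and walls round the work are solid. World frame = base frame: x ahead of the robot, y to its left, z up, the work surface at z = 0. Lengths are in m, angles in degrees, forces in N, time in s.
With the tool pointing down it reaches from about 0.4 to 0.75 m from the base axis. Payload 19.5 kg.
Tool frame: the origin (TCP) lies at the very end of the fingers, on their centre line; the grasp point (between the pads) lies 19 mm behind it (env.tcp_to_grasp is the distance from the TCP to the grasp point, in m); x points along the fingers, y is the direction in which the jaws open and shut, and the axes are right-handed (so a half turn about x gives the same grasp; the last joint's range is limited). The gripper opens to 85 mm and grips with 20 to 120 N. Pads are 22 mm wide; open, the fingers measure 114 mm over their backs; the gripper's body (76 mm by 85 mm) begins 54 mm behind the grasp point. The pads swing forward as they close: fully open they stand 13 mm farther back than shut.
Start: joints at [-79.624, 40.479, -1.581, 85.061, 1.261, 54.483, -4.326], TCP at [0.127, 0.561, 0.231] pointing down, gripper open.
Joint ranges: [-155.06, 155.06], [-18.47, 123.98], [-90, 86.84], [0, 140.48], [-83.41, 263.41], [0, 116], [-161.91, 161.91]. Speed limits (degrees/s): [108.29, 108.29, 147.25, 147.25, 172.46, 172.46, 172.46].

## Interface

Orientations are given as [roll, pitch, yaw] about the fixed x, y, z axes, in that order (R = Rz(yaw) Ry(pitch) Rx(roll)).
In Python, from station import env, viewer, ticket, finder gives the robot as it stands.
- The arm moves only by the shell command python3 -m crank 'ROWS' [OPENING] [FORCE]. ROWS is text: rows parted by semicolons, each of 4 numbers parted by spaces: the shift along the tool's x, y, z in m, then the turn about the tool's x in degrees. In form: dx dy dz roll; .... A call has 1 to 12 rows; each row is the pose to reach, as a shift and turn from the pose commanded when the call began, along the tool's axes at that moment; what a row does not reach only later rows make up. A row lasts 1/10 s, in which the tool goes at most 50 mm and 8.59 degrees, less where a joint would pass 70% of its speed; a pose out of reach is approached as far as the arm can. A call with a gripper value outside its range is refused whole. OPENING is the closure, from 0 (fully open) to 1 (shut), set as the call begins (- or left out, the last holds). The fingers move at their own pace and stop on an object; FORCE is the grip in N (left out, the last holds). Time passes only in rows, so rows that repeat a pose let the fingers close. It gives the time, the measured TCP pose, the force and the opening at its end, in the units of the state.
- env.get_state(): the state, without advancing time (a new reading comes with each control period).
- viewer.read_camera(name): name is "scene" or "top" or "wrist"; returns the picture (400x640x3 uint8, red, green, blue); there is no depth.
- viewer.camera_model(name): a dict with "fx", "fy", "cx", "cy" (pixels), "rvec" (rotation vector, rad) and "tvec" (3), from world to camera coordinates, as OpenCV has them; the wrist camera has in their place "hand_eye" (4x4, takes a point from camera to tool coordinates, whose origin is the TCP and whose axes are the tool frame's). Camera axes: x right, y down, z forward; pixel columns grow to the right and rows downward; lengths in m; the calibration is good to about 2 mm. A picture is of the moment at which its call begins: read the wrist's pose just before it. camera_model takes no time and is no camera call.
- ticket.hand_in(): hands the job in, once; it reports no verdict.
Trained networks look in the newest picture that a camera, given by its name, has taken for a name from the list of things; names that differ only in an ending like _2 or _b are one class to them, and where a whole thing is asked for, a point or a joint stands for the part that bears it (a point fixed in the world has none). Each returns a list of dicts, best first, with "score" (0 to 1); they miss things now and then, are a little off and sometimes report something else, mostly with a low value. They report only what shows in the picture. A call takes as long as a camera call. They do not tell look-alikes from the thing itself.
- finder.search_frame(target, camera): "location" ([x, y, z] in m, in world coordinates, good to about 4 mm: the middle of the surface that is visible of it).
- finder.regions_of(target, camera): "pixels" (400x640 bool, what is visible of it).
The state is a dict: "time_s": time; "q": joint angles; "qvel": joint speeds; "joint_torque": joint torques, N m; "position": TCP position; "eef_rot": TCP orientation; "contact_force": force on the tool from outside, world axes, zero at the start; "moment": the same for the moment, N m; "opening": finger opening in m.
Only numpy, scipy, OpenCV 4.12 (cv2) and the standard library are available. Lean on these libraries where they do the work, as an engineer would, in place of code of your own. Each camera call takes 0.05 s, during which the arm holds its last target.

## Task

Turn the spice carousel by pushing the handles on its rim with your fingers until the salt shaker (the grey-capped one with white contents) stands at the front, in line with the red pointer on the foot. Do not touch or lift the shaker or the jars, keep them all standing on the tray, and leave the orange mug and the small dark cup beside it alone.

Things in the scene. Friction and masses are not known exactly. Their poses are not given: they have to be found in the camera images.
- carousel: the carousel's fixed dark steel foot, 164 mm across, screwed to the worktop. Origin: on the turning axis, at worktop height. Its -x axis points along the pointer, a low flat arm (6 mm high) with a red tip that reaches 179 mm out from the axis at the side toward the robot. The wall cabinet overhangs the far side (x above about 0.6), 0.66 m up: keep the forearm clear of it
- tray (a joint): turn of the light wooden tray (230 mm across) relative to the foot, rad, counter-clockwise from above positive, stops at +-12. Handle number k (0 to 5) lies at angle (joint value + k*60 degrees) counter-clockwise from the foot's +x axis. About 1 N at a handle turns the tray; it stops where it is left
- tray_hub (a point): centre of the tray's floor, on the axis, 46 mm above the worktop; its x axis turns with the tray and points along handle 0. The lip's top is 54 mm above the worktop. Six black rounded push handles stick out level from the rim, 60 degrees apart, from 115 to 165 mm from the axis, 12 to 18 mm thick, their centre line 43 mm above the worktop
- shaker_center (a point): centre of the loose salt shaker, the only shaker on the tray: glass with white contents and a light-grey domed cap, 44 mm across, 90 mm tall; the point is half-way up (45 mm above the tray floor). It and the three jars stand about 62 mm from the carousel's axis
- jar_a_center (a point): centre of a loose glass spice jar with a green, tan-topped cap, 46 mm across and 106 mm tall, standing on the tray; the point is half-way up (53 mm above the tray floor)
- jar_b_center (a point): centre of a loose glass spice jar with a green cap, 46 mm across and 106 mm tall, standing on the tray; the point is half-way up (53 mm above the tray floor)
- jar_c_center (a point): centre of a loose glass spice jar with a green cap, 46 mm across and 106 mm tall, standing on the tray; the point is half-way up (53 mm above the tray floor)
- orange_mug_center (a point): centre of a loose orange mug, 77 mm across (105 mm with its handle), 90 mm tall, on the worktop at the far left of the carousel; the point is half-way up
- cup_center (a point): centre of a small loose dark-and-cream espresso cup, 60 mm across (84 mm with its handle), 53 mm tall, on the worktop to the right of the carousel; the point is half-way up
There are look-alikes about, which are no part of the job. Leave any purple look-alike of the part that bears jar_a_center alone. What is shaped like the part that bears shaker_center but pink is not meant.

How it is judged (in metres and radians):
On the way, in this order (a step that is already met when the one before it is completed fails the run):
1. the fingers push the tray or its handles (contact force between the fingers and tray above 0.2 N), for 0.04 s.
2. the salt shaker has come round to the red pointer (y of shaker_center in the frame of carousel between -0.011 and 0.011 m and x of shaker_center in the frame of carousel below -0.04 m), for 0.2 s.
At the end, for the whole second after the job is handed in: The salt shaker's centre lies on the pointer's side of the axis (more than 40 mm out) and within 11 mm of the pointer's line; shaker and jars stand upright (within 0.1 rad) on the tray, within 88 mm of the axis; the tray is at rest (all of step 2 and angle between each of shaker_center, jar_a_center, jar_b_center, jar_c_center's own z axis and vertical below 0.1 rad and horizontal distance between each of shaker_center, jar_a_center, jar_b_center, jar_c_center and carousel below 0.088 m and height (world z) of each of shaker_center, jar_a_center, jar_b_center, jar_c_center above 0.08 m and velocity of joint tray between -0.05 and 0.05 rad/s); the robot touches nothing.
It fails at once if the robot touches the salt shaker or a jar with more than 0.5 N (contact force between any of the fingers, the arm and shaker above 0.5 N or contact force between any of the fingers, the arm and jar_a above 0.5 N or contact force between any of the fingers, the arm and jar_b above 0.5 N or contact force between any of the fingers, the arm and jar_c above 0.5 N).
It fails at once if the salt shaker or a jar is lifted by more than 15 mm (height (world z) of shaker_center above 0.106 m or height (world z) of any of jar_a_center, jar_b_center, jar_c_center above 0.114 m).
It fails at once if the salt shaker or a jar is toppled (angle between any of shaker_center, jar_a_center, jar_b_center, jar_c_center's own z axis and vertical above 0.35 rad).
It fails at once if the orange mug or the small cup is moved by more than 15 mm (distance of any of orange_mug_center, cup_center from where it was at the start of the episode above 0.015 m).
It also fails if it takes over 67 s, if anything falls off the work surface, if the arm or the gripper's body presses on something with over 40 N, if the wrist force passes 120 N, or if a joint passes its speed limit or range.

## Working session

There is one attempt and no reset: what is moved stays moved. The work goes in short steps, Python scripts to look and compute and a shell command to move; the robot and the scene stay as the last step left them, time stands still between calls to the robot, and variables do not carry over. Pictures are saved under pics/ and viewed, and the job is handed in when it is done.

```bash
ls; mkdir -p pics; python3 - <<'E'
from station import env, viewer, ticket, finder
import cv2
s=env.get_state()
for k in s: print(k,s[k])
for n in("scene","top","wrist"):
    im=viewer.read_camera(n); cv2.imwrite(f"pics/{n}0.png",im[:,:,::-1]); print(n,viewer.camera_model(n))
for t in("shaker_center","jar_a_center","carousel","tray","orange_mug_center","cup_center"):
  for c in("scene","top"):
    try:
        for d in finder.search_frame(t,c): print(t,c,d)
    except Exception as e: print(t,c,e)
E
```

```text
pics
time_s 0.0
q [-79.62384029  40.51472404  -1.58267026  85.08291116   1.26161347
  54.48114734  -4.32379992]
qvel [-0.0855938  -0.01209843  0.03008097  0.06995834 -0.02382539  0.05000305
  0.00692313]
joint_torque [-4.76868081e-05 -8.83219814e+01  1.23451095e+00 -2.36172616e+01
  1.68902229e-02  6.49851310e-03  2.57568303e-05]
position [0.12699881 0.5605448  0.23082552]
eef_rot [ -87.59067722   89.93857998 -100.35315959]
contact_force [0.11459767 0.44406219 0.60794927]
moment [ 0.03091026 -0.00296904  0.02770303]
opening 0.08530121149006589
scene {'fx': 471.0132903307483, 'fy': 471.0132903307483, 'cx': 321.09451832759385, 'cy': 205.5492239942254, 'rvec': array([ 2.24306592, -1.06412645,  0.37889308]), 'tvec': array([-0.32003438,  0.42680011,  1.04155327])}
top {'fx': 511.2847913057012, 'fy': 511.2847913057012, 'cx': 318.2465606784059, 'cy': 194.7390758045733, 'rvec': array([ 2.15536337, -2.17834415,  0.16026512]), 'tvec': array([0.02812608, 0.55255064, 1.37118445])}
wrist {'fx': 329.0608801300495, 'fy': 329.0608801300495, 'cx': 320.0348006184416, 'cy': 205.50067269871846, 'hand_ey
[... 995 characters left out ...]
5}
jar_a_center top {'location': [0.5682, 0.1224, 0.1482], 'score': 0.56}
carousel scene {'location': [0.4848, 0.0784, 0.0435], 'score': 0.73}
carousel scene {'location': [0.561, 0.1197, 0.1213], 'score': 0.23}
carousel top {'location': [0.5113, 0.0912, 0.0483], 'score': 0.91}
tray scene {'location': [0.4905, 0.0727, 0.0505], 'score': 0.95}
tray top {'location': [0.5172, 0.0884, 0.0421], 'score': 0.81}
orange_mug_center scene {'location': [0.7236, 0.2917, 0.0566], 'score': 0.69}
orange_mug_center top {'location': [0.7427, 0.3033, 0.0453], 'score': 0.61}
cup_center scene {'location': [0.5255, -0.2215, 0.0332], 'score': 0.75}
cup_center top {'location': [0.5273, -0.2281, 0.0261], 'score': 0.7}
```

View pics/scene0.png

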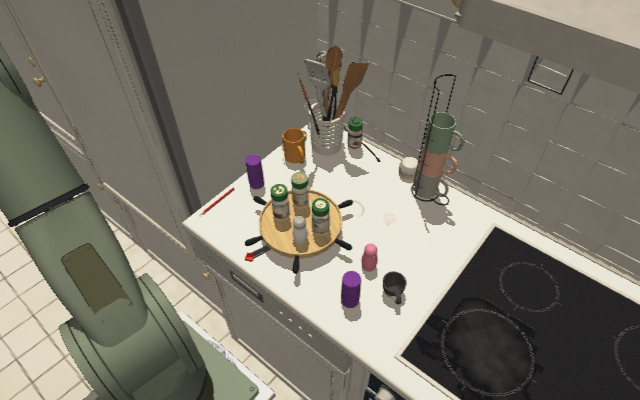

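View pics/top0.png

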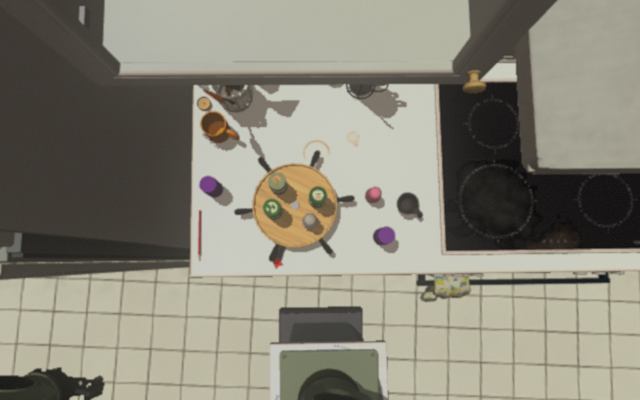

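View pics/wrist0.png

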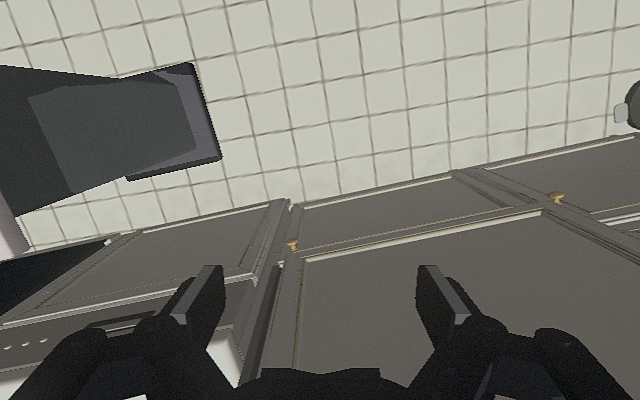

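The shaker candidates are the grey-capped one on the tray (scene (300,230), top (310,220)) and the pink look-alike on the worktop (scene (370,257), top (374,195)). I choose the grey one. The red tip is at scene (249,257), top (278,264). Next I'll measure, with a close crop to check the choice.

```bash
cat > h.py <<'E'
from station import env, viewer, ticket, finder
import numpy as np, cv2
from scipy.spatial.transform import Rotation as R
def cam(n):
    m=viewer.camera_model(n); Rm=cv2.Rodrigues(np.array(m['rvec'],float))[0]; K=np.array([[m['fx'],0,m['cx']],[0,m['fy'],m['cy']],[0,0,1]])
    return K,Rm,np.array(m['tvec'],float)
def unproj(n,uv,z):
    K,Rm,t=cam(n); d=Rm.T@np.linalg.inv(K)@np.array([uv[0],uv[1],1.]); c=-Rm.T@t
    return c+d*(z-c[2])/d[2]
def proj(n,p):
    K,Rm,t=cam(n); q=K@(Rm@np.array(p,float)+t); return q[:2]/q[2]
def crop(n,im,x0,y0,w,h,s,name):
    c=cv2.resize(im[y0:y0+h,x0:x0+w],None,fx=s,fy=s,interpolation=cv2.INTER_CUBIC); cv2.imwrite(f'pics/{name}.png',c[:,:,::-1])
E
python3 - <<'E'
from h import *
for n in('top','scene'):
    im=viewer.read_camera(n)
    hsv=cv2.cvtColor(im,cv2.COLOR_RGB2HSV); H,S,V=[hsv[...,i].astype(int) for i in range(3)]
    red=((H<6)|(H>174))&(S>180)&(V>120)
    k,l,st,ce=cv2.connectedComponentsWithStats(red.astype(np.uint8))
    for i in range(1,k):
        if st[i,4]>6: print(n,'red',st[i],ce[i],unproj(n,ce[i],.006))
    wood=(H>8)&(H<22)&(S>90)&(V>110)
    k,l,st,ce=cv2.connectedComponentsWithStats(wood.astype(np.uint8))
    i=1+np.argmax(st[1:,4]); c=max(cv2.findContours((l==i).astype(np.uint8),0,1)[0],key=len)
    hull=cv2.convexHull(c)[:,0]
    P=np.array([unproj(n,p,.052)[:2] for p in hull])
    from scipy.optimize import least_squares
    r=least_squares(lambda v:np.hypot(P[:,0]-v[0],P[:,1]-v[1])-v[2],[.51,.08,.115],loss='soft_l1',f_scale=.002); print(n,'rim',r.x,st[i])
    for t in('shaker_center','jar_a_center'):
        for d in finder.regions_of(t,n):
            ys,xs=np.nonzero(d['pixels']); print(n,t,d['score'],xs.mean(),ys.mean(),xs.min(),xs.max(),ys.min(),ys.max())
    if n=='top': crop(n,im,215,130,160,150,5,'topc')
    else: crop(n,im,230,150,160,130,5,'scenec')
E
```

```text
top rim [0.52393502 0.08765719 0.1139386 ] [ 252  164   85   84 4202]
top shaker_center 0.79 309.54040404040404 220.56565656565655 302 317 213 228
top shaker_center 0.6 373.67543859649123 194.27631578947367 366 382 187 202
top jar_a_center 0.89 384.30898876404495 234.79775280898878 373 395 225 244
top jar_a_center 0.54 210.78249336870027 186.11671087533156 199 222 176 196
scene red [205 192  24  20  29] [216.24137931 201.51724138] [0.44368749 0.3534129  0.006     ]
scene red [245 254   8   7  40] [248.825 256.975] [0.36480765 0.13805679 0.006     ]
scene rim [0.51988521 0.08745942 0.11609734] [ 259  189   83   69 2752]
scene shaker_center 0.76 369.7707182320442 257.29834254143645 362 377 244 270
scene shaker_center 0.61 299.6263440860215 230.90591397849462 292 308 217 244
scene shaker_center 0.58 299.57677683533194 229.31646680315882 245 353 189 273
scene jar_a_center 0.97 350.88427299703267 288.9005934718101 341 361 270 308
scene jar_a_center 0.84 254.95384615384614 171.38076923076923 246 264 155 188
scene jar_a_center 0.65 299.78414839797637 189.30016863406408 291 308 171 208
```

```bash
sleep 1
```

```text
(no output)
```

View pics/topc.png

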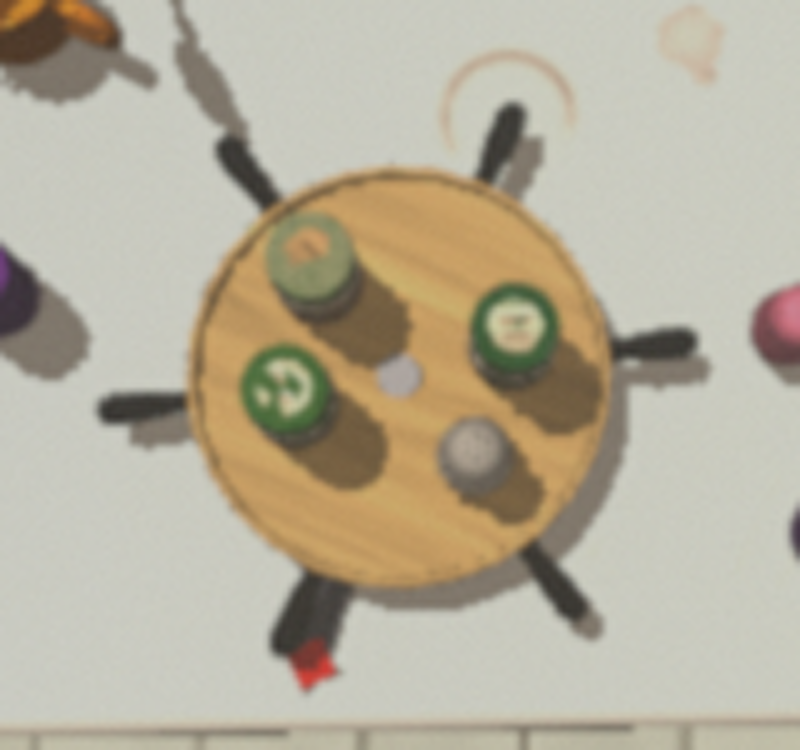

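View pics/scenec.png

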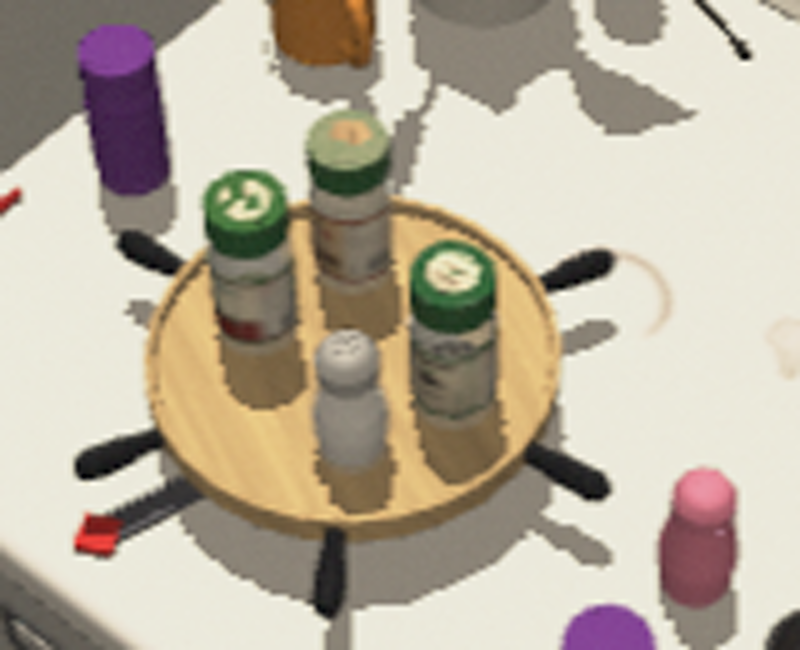

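The crops confirm it: the grey domed shaker sits on the tray at top (310,220), and the pink one is off the tray. Now the angles.

```bash
python3 - <<'E'
from h import *
f=lambda x,y:(215+x/5-.4,130+y/5-.4)
g=lambda x,y:(230+x/5-.4,150+y/5-.4)
hub=unproj('top',f(400,377),.047); print('hub',hub)
print('hub from rim at .046-.054')
C=np.array([.522,.0876])
def rep(n,p): d=p[:2]-C; print(n,p.round(4),'r %.4f ang %.1f'%(np.hypot(*d),np.degrees(np.arctan2(d[1],d[0]))))
rep('tipT',unproj('top',f(314,665),.006)); rep('tipS',unproj('scene',g(97,535),.006))
rep('shT',unproj('top',f(475,443),.134)); rep('shS',unproj('scene',g(348,346),.134)); rep('shSbase',unproj('scene',g(350,452),.048))
for a,b in((512,112),(228,147),(106,410),(280,642),(580,612),(688,342)): rep('hT',unproj('top',f(a,b),.043))
for a,b in((605,262),(125,243),(83,465),(328,608),(600,488)): rep('hS',unproj('scene',g(a,b),.043))
for n,p in (('jbl',(287,388)),('ja',(312,255)),('jc',(515,326))): rep(n,unproj('top',f(*p),.152))
for t in('orange_mug_center','cup_center','jar_a_center'):
    for d in finder.regions_of(t,'top')[:2]:
        ys,xs=np.nonzero(d['pixels']);print(t,[unproj('top',p,.05)[:2].round(3) for p in((xs.min(),ys.max()),(xs.max(),ys.min()))])
E
```

```text
hub [0.52375247 0.08709851 0.047     ]
hub from rim at .046-.054
tipT [0.3691 0.1364 0.006 ] r 0.1605 ang 162.3
tipS [0.366  0.1386 0.006 ] r 0.1641 ang 161.9
shT [0.4805 0.0472 0.134 ] r 0.0579 ang -135.8
shS [0.477  0.0481 0.134 ] r 0.0599 ang -138.7
shSbase [0.4723 0.0474 0.048 ] r 0.0640 ang -141.0
hT [0.6707 0.0245 0.043 ] r 0.1616 ang -23.0
hT [0.6523 0.1809 0.043 ] r 0.1602 ang 35.6
hT [0.5077 0.2466 0.043 ] r 0.1597 ang 95.1
hT [0.3817 0.1525 0.043 ] r 0.1545 ang 155.2
hT [ 0.3959 -0.009   0.043 ] r 0.1589 ang -142.6
hT [ 0.5419 -0.0703  0.043 ] r 0.1591 ang -82.8
hS [0.6679 0.0244 0.043 ] r 0.1590 ang -23.4
hS [0.5048 0.2481 0.043 ] r 0.1614 ang 96.1
hS [0.3784 0.155  0.043 ] r 0.1587 ang 154.8
hS [ 0.3941 -0.0056  0.043 ] r 0.1583 ang -143.9
hS [ 0.5408 -0.0683  0.043 ] r 0.1570 ang -83.1
jbl [0.5076 0.1412 0.152 ] r 0.0555 ang 105.0
ja [0.5749 0.1286 0.152 ] r 0.0669 ang 37.8
jc [0.5379 0.0266 0.152 ] r 0.0630 ang -75.4
orange_mug_center [array([0.697, 0.345]), array([0.789, 0.236])]
cup_center [array([ 0.491, -0.19 ]), array([ 0.556, -0.261])]
jar_a_center [array([ 0.416, -0.123]), array([ 0.466, -0.184])]
jar_a_center [array([0.55 , 0.345]), array([0.605, 0.284])]
```

```bash
cat >> h.py <<'E'
def tool():
    s=env.get_state(); return np.array(s['position']),R.from_euler('xyz',s['eef_rot'],degrees=True).as_matrix(),s
def shift(targets):
    p,Rm,s=tool()
    for t in targets: print(np.array(t),'->',(Rm.T@(np.array(t)-p)).round(4))
E
python3 - <<'E'
from h import *
p,Rm,s=tool(); print(p); print(Rm.round(4))
a=np.degrees(np.arctan2(Rm[1,1],Rm[0,1])); print('y axis az',a)
shift([(.25,.33,.25),(.34,.22,.25),(.565,-.05,.25)])
E
```

```text
[0.12703594 0.560777   0.23126386]
[[-0.000e+00  2.209e-01  9.753e-01]
 [-1.000e-04  9.753e-01 -2.209e-01]
 [-1.000e+00 -1.000e-04  0.000e+00]]
y axis az 77.23537436524978
[0.25 0.33 0.25] -> [-0.0187 -0.1979  0.1709]
[0.34 0.22 0.25] -> [-0.0187 -0.2853  0.283 ]
[ 0.565 -0.05   0.25 ] -> [-0.0187 -0.4989  0.5621]
```

```bash
python3 -m crank '-0.005 -0.028 0.024 4; -0.01 -0.056 0.048 8; -0.02 -0.085 0.073 12; -0.02 -0.113 0.098 16; -0.02 -0.141 0.122 20; -0.02 -0.17 0.147 24; -0.02 -0.198 0.171 28; -0.02 -0.215 0.193 32; -0.02 -0.233 0.215 36; -0.02 -0.25 0.238 40; -0.02 -0.268 0.26 44; -0.02 -0.285 0.283 48' 1 30
python3 - <<'E'
from h import *
p,Rm,s=tool(); print(p, s['q'].round(0) if hasattr(s['q'],'round') else s['q'])
print('az',np.degrees(np.arctan2(Rm[1,1],Rm[0,1])))
shift([(.34,.22,.25),(.565,-.055,.25)])
E
```

```text
time_s: 2.4
position: [0.3407, 0.2193, 0.2515]
eef_rot: [97.0, 90.0, 36.1]
contact_force: [1.3, 0.6, 0.7]
opening: 0.0001
[0.34068044 0.21931454 0.25146382] [-44.  25.  10. 116.  -7.  39.  -0.]
az 29.074396578743908
[0.34 0.22 0.25] -> [ 0.0015 -0.0003 -0.0009]
[ 0.565 -0.055  0.25 ] -> [0.0015 0.0628 0.3488]
```

```bash
python3 -m crank '0 0.008 0.035 5; 0 0.016 0.07 10; 0 0.024 0.105 15; 0 0.032 0.14 20; 0 0.04 0.175 25; 0 0.048 0.21 30; 0 0.056 0.245 35; 0 0.064 0.28 40; 0 0.072 0.315 44; 0 0.082 0.35 44; 0 0.082 0.35 44; 0 0.082 0.35 44'
python3 - <<'E'
from h import *
p,Rm,s=tool(); print(p, s['q'].round(0))
print('az',np.degrees(np.arctan2(Rm[1,1],Rm[0,1]))); print(Rm.round(3))
for n in('top','scene','wrist'):
    im=viewer.read_camera(n); cv2.imwrite(f'pics/{n}1.png',im[:,:,::-1])
shift([(.582,-.047,.25),(.582,-.047,.035)])
E
```

```text
time_s: 3.6
position: [0.5825, -0.0454, 0.2509]
eef_rot: [-76.5, 90.0, 178.7]
contact_force: [0.1, 1.3, 0.5]
opening: -0.0004
[ 0.5824956  -0.04540563  0.25091589] [ -9.  42.  21.  82. -16.  60.   1.]
az -14.803731654697362
[[-0.001  0.967 -0.256]
 [ 0.    -0.256 -0.967]
 [-1.    -0.001  0.   ]]
[ 0.582 -0.047  0.25 ] -> [0.0015 0.0004 0.0028]
[ 0.582 -0.047  0.035] -> [0.2165 0.0005 0.0029]
```

View pics/scene1.png

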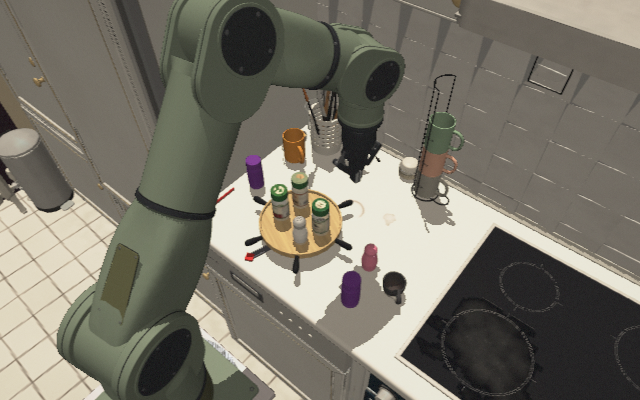

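View pics/wrist1.png

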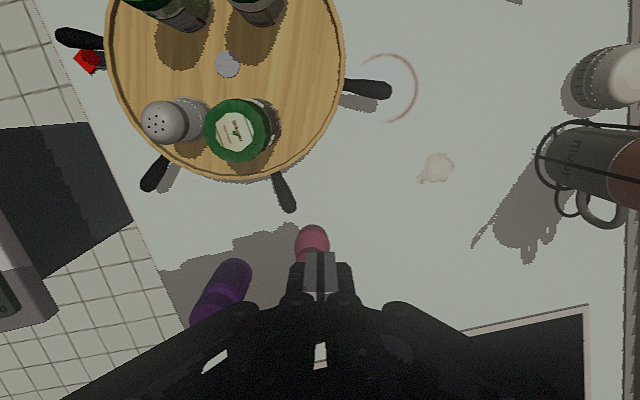

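```bash
python3 - <<'E'
from h import *
im=cv2.imread('pics/scene1.png')[:,:,::-1]; crop('s',im,300,40,130,150,4,'s1c')
im=cv2.imread('pics/top1.png')[:,:,::-1]; crop('s',im,215,130,200,150,4,'t1c')
E
```

```text
(no output)
```

View pics/s1c.png

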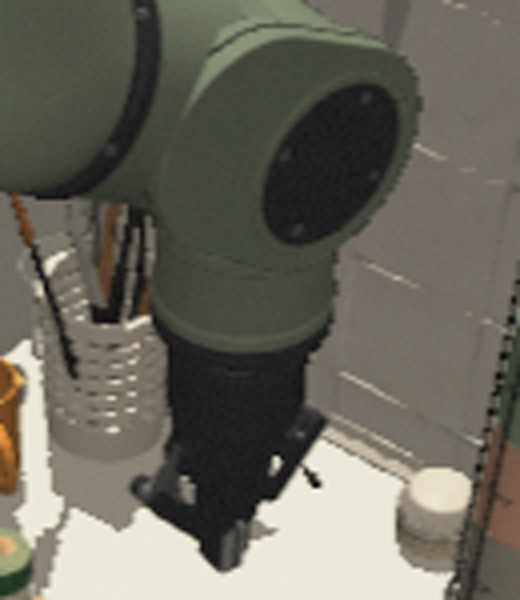

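View pics/t1c.png

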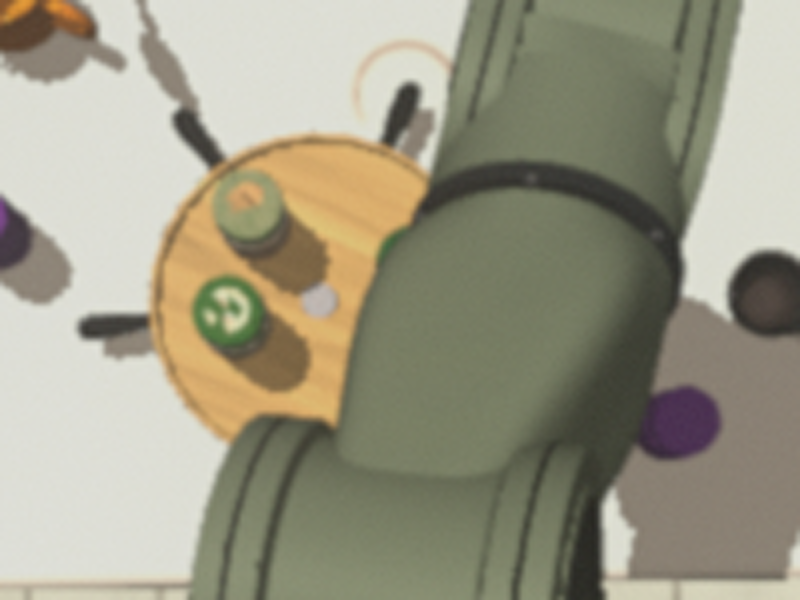

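```bash
python3 -m crank '0.025 0 0.003 0; 0.05 0 0.005 0; 0.075 0 0.005 0; 0.1 0 0.005 0; 0.12 0 0.005 0; 0.14 0 0.005 0; 0.16 0 0.005 0; 0.175 0 0.005 0; 0.19 0 0.005 0; 0.205 0 0.005 0; 0.213 0 0.005 0; 0.213 0 0.005 0'
python3 - <<'E'
from h import *
p,Rm,s=tool(); print(p, s['contact_force'])
for n in('scene','wrist'):
    im=viewer.read_camera(n); cv2.imwrite(f'pics/{n}2.png',im[:,:,::-1])
C=np.array([.522,.0873])
shift([(*(C+.149*np.array([np.cos(np.radians(a)),np.sin(np.radians(a))])),.036) for a in range(-66,-148,-6)])
E
```

```text
time_s: 4.95
position: [0.5808, -0.0497, 0.0376]
eef_rot: [-77.4, 89.9, 177.8]
contact_force: [0.2, 0.0, 0.1]
opening: -0.0
[ 0.58084976 -0.0496757   0.03759905] [0.19363895 0.0155857  0.05808331]
[ 0.58260376 -0.04881827  0.036     ] -> [ 0.0028  0.0008 -0.0014]
[ 0.56804353 -0.05440742  0.036     ] -> [ 0.0028 -0.0118  0.0078]
[ 0.55297884 -0.05844399  0.036     ] -> [ 0.0028 -0.0254  0.0155]
[ 0.53757474 -0.06088376  0.036     ] -> [ 0.0028 -0.0397  0.0218]
[ 0.522  -0.0617  0.036 ] -> [ 0.0027 -0.0545  0.0265]
[ 0.50642526 -0.06088376  0.036     ] -> [ 0.0027 -0.0698  0.0297]
[ 0.49102116 -0.05844399  0.036     ] -> [ 0.0027 -0.0853  0.0313]
[ 0.47595647 -0.05440742  0.036     ] -> [ 0.0027 -0.1009  0.0312]
[ 0.46139624 -0.04881827  0.036     ] -> [ 0.0027 -0.1164  0.0295]
[ 0.4475     -0.04173779  0.036     ] -> [ 0.0027 -0.1316  0.0262]
[ 0.43442    -0.03324353  0.036     ] -> [ 0.0027 -0.1464  0.0213]
[ 0.42229954 -0.02342858  0.036     ] -> [ 0.0027 -0.1607  0.0149]
[ 0.41127142 -0.01240046  0.036     ] -> [ 0.0027 -0.1741  0.0071]
[ 4.01456468e-01 -2.80002592e-04  3.60000000e-02] -> [ 0.0027 -0.1867 -0.0021]
```

View pics/scene2.png

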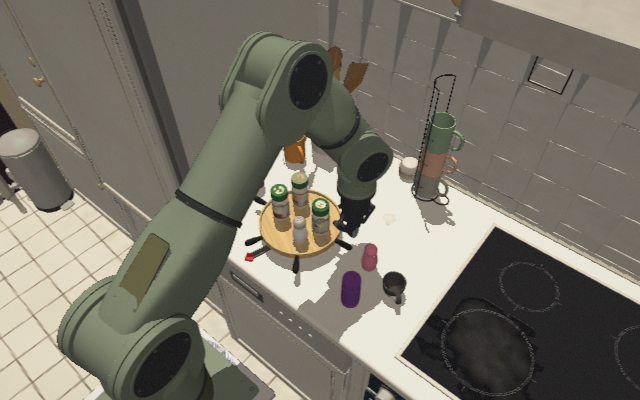

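View pics/wrist2.png

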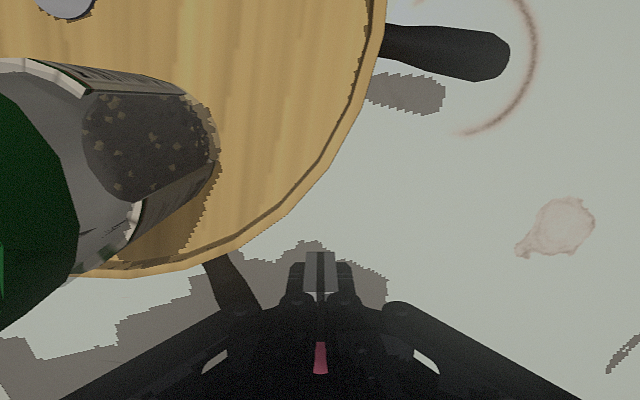

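```bash
python3 -m crank '0.001 -0.005 0.004 0; 0.002 -0.012 0.008 0; 0.002 -0.018 0.012 0; 0.002 -0.024 0.015 0; 0.002 -0.029 0.018 0; 0.002 -0.034 0.02 0; 0.002 -0.04 0.022 0; 0.002 -0.045 0.024 0; 0.002 -0.05 0.026 0; 0.002 -0.055 0.027 0; 0.002 -0.06 0.028 0; 0.002 -0.064 0.029 0'
python3 - <<'E'
from h import *
p,Rm,s=tool(); print(p, s['contact_force'],'z-tilt',Rm[:,0])
for n in('scene','wrist'):
    im=viewer.read_camera(n); cv2.imwrite(f'pics/{n}3.png',im[:,:,::-1])
    if n=='scene': crop(n,im,230,130,180,150,4,'s3c')
C=np.array([.522,.0873])
d=p[:2]-C; print(np.hypot(*d),np.degrees(np.arctan2(d[1],d[0])))
shift([(*(C+.149*np.array([np.cos(np.radians(a)),np.sin(np.radians(a))])),.036) for a in range(-96,-148,-6)])
E
```

```text
time_s: 6.25
position: [0.5116, -0.0616, 0.0363]
eef_rot: [-31.2, 90.0, -135.9]
contact_force: [1.0, -0.2, 0.7]
opening: 0.0003
[ 0.5115893  -0.06159692  0.03632713] [ 0.95036822 -0.221923    0.69291791] z-tilt [-6.56913477e-05 -6.35536701e-05 -9.99999996e-01]
0.14926043170669157 -93.99954489621973
[ 0.50642526 -0.06088376  0.036     ] -> [ 0.0003 -0.0051  0.0005]
[ 0.49102116 -0.05844399  0.036     ] -> [ 0.0003 -0.0206  0.002 ]
[ 0.47595647 -0.05440742  0.036     ] -> [ 0.0003 -0.0362  0.002 ]
[ 0.46139624 -0.04881827  0.036     ] -> [ 0.0004 -0.0517  0.0003]
[ 0.4475     -0.04173779  0.036     ] -> [ 0.0004 -0.0669 -0.003 ]
[ 0.43442    -0.03324353  0.036     ] -> [ 0.0004 -0.0818 -0.0079]
[ 0.42229954 -0.02342858  0.036     ] -> [ 0.0004 -0.096  -0.0143]
[ 0.41127142 -0.01240046  0.036     ] -> [ 0.0004 -0.1095 -0.0221]
[ 4.01456468e-01 -2.80002592e-04  3.60000000e-02] -> [ 0.0004 -0.122  -0.0314]
```

View pics/s3c.png

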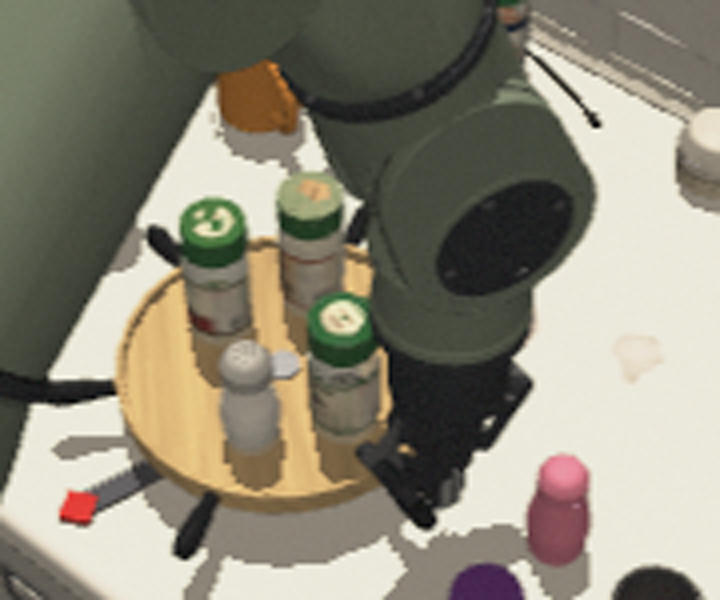

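View pics/wrist3.png

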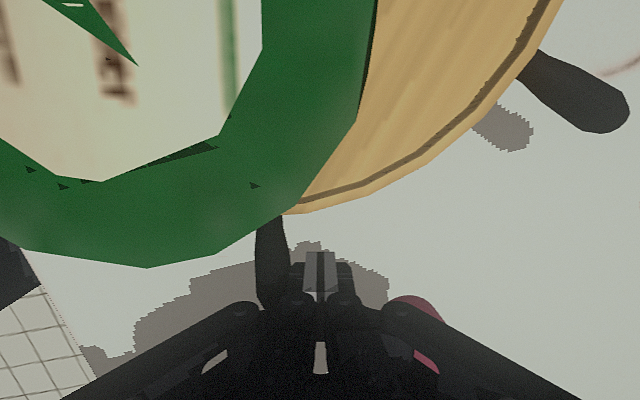

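```bash
python3 -m crank '0 -0.006 0.001 0; 0 -0.013 0.001 0; 0 -0.02 0.002 0; 0 -0.027 0.002 0; 0 -0.034 0.002 0; 0 -0.041 0.002 0; 0 -0.048 0.001 0; 0 -0.055 0 0; 0 -0.062 -0.002 0; 0 -0.069 -0.004 0; 0 -0.076 -0.006 0; 0 -0.082 -0.008 0'
python3 - <<'E'
from h import *
p,Rm,s=tool(); print(p, s['contact_force'],s['q'].round(0))
for n in('scene','top'):
    im=viewer.read_camera(n); cv2.imwrite(f'pics/{n}4.png',im[:,:,::-1])
    if n=='scene': crop(n,im,230,130,180,150,4,'s4c')
    else: crop(n,im,215,130,160,150,5,'t4c')
C=np.array([.522,.0873])
d=p[:2]-C; print(np.hypot(*d),np.degrees(np.arctan2(d[1],d[0])))
shift([(*(C+.149*np.array([np.cos(np.radians(a)),np.sin(np.radians(a))])),.036) for a in range(-123,-148,-3)])
E
```

```text
time_s: 7.55
position: [0.4342, -0.0327, 0.0363]
eef_rot: [-40.3, 90.0, -145.1]
contact_force: [1.2, 0.4, -0.2]
opening: 0.0002
[ 0.4341849  -0.0327226   0.03631964] [ 1.19023725  0.3570429  -0.19684131] [ -1.  52.   3. 123. -26.   5.  11.]
0.14871756640550735 -126.19124365762278
[ 0.44084878 -0.03766191  0.036     ] -> [0.0003 0.0079 0.0032]
[ 0.43442    -0.03324353  0.036     ] -> [0.0003 0.0006 0.0006]
[ 0.42823126 -0.02849475  0.036     ] -> [ 0.0003 -0.0066 -0.0025]
[ 0.42229954 -0.02342858  0.036     ] -> [ 0.0003 -0.0136 -0.0059]
[ 0.41664109 -0.01805891  0.036     ] -> [ 0.0003 -0.0204 -0.0096]
[ 0.41127142 -0.01240046  0.036     ] -> [ 0.0003 -0.0271 -0.0137]
[ 0.40620525 -0.00646874  0.036     ] -> [ 0.0003 -0.0335 -0.0182]
[ 4.01456468e-01 -2.80002592e-04  3.60000000e-02] -> [ 0.0003 -0.0397 -0.0229]
[0.39703809 0.00614878 0.036     ] -> [ 0.0003 -0.0456 -0.028 ]
```

View pics/s4c.png

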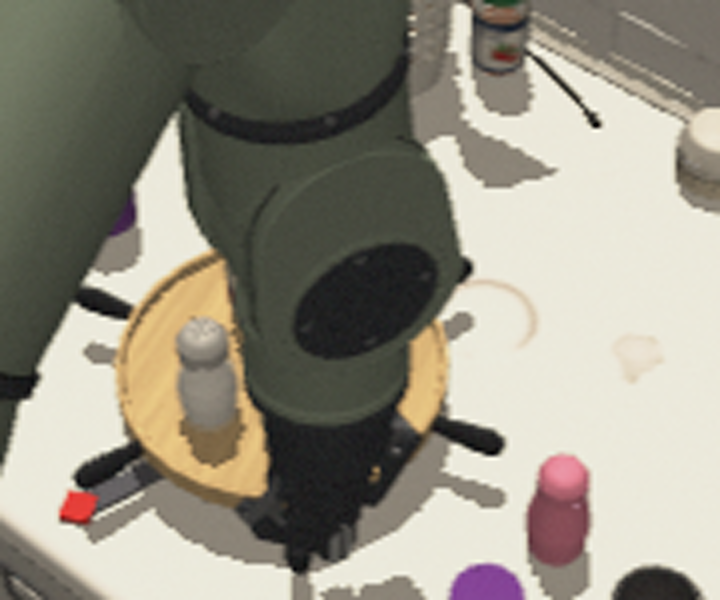

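View pics/t4c.png

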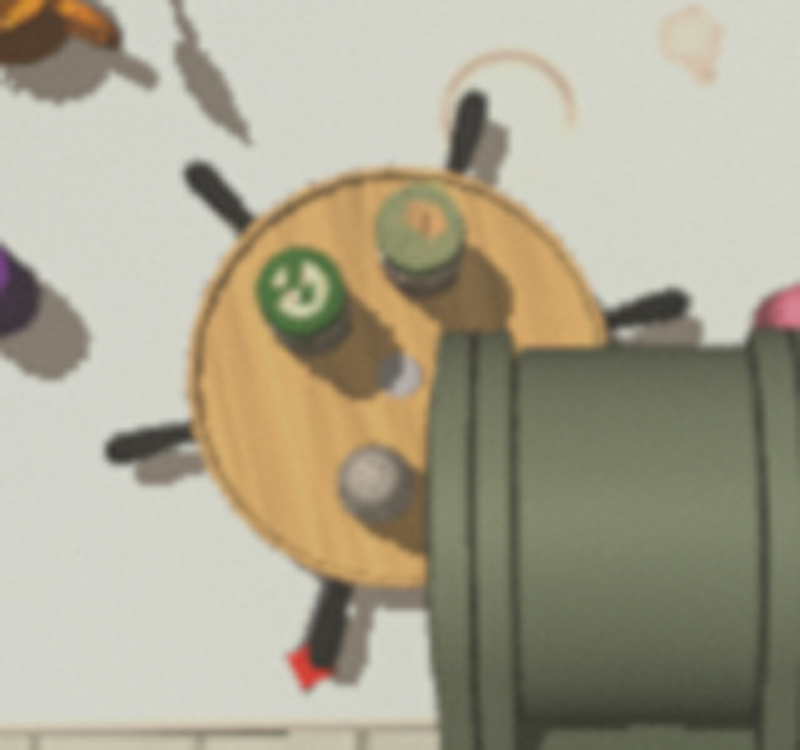

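```bash
python3 - <<'E'
from h import *
f=lambda x,y:(215+x/5-.4,130+y/5-.4)
g=lambda x,y:(230+x/4-.4,130+y/4-.4)
C=np.array([.522,.0873])
def rep(n,p): d=p[:2]-C; print(n,p.round(4),'r %.4f ang %.1f'%(np.hypot(*d),np.degrees(np.arctan2(d[1],d[0]))))
rep('tipT',unproj('top',f(314,665),.006))
rep('shT',unproj('top',f(374,472),.134)); rep('shS',unproj('scene',g(202,334),.134));rep('shSbase',unproj('scene',g(207,420),.048))
for a,b in((472,100),(196,172),(115,448),(325,660),(680,300)): rep('hT',unproj('top',f(a,b),.043))
for a,b in((83,475),(495,440)): rep('hS',unproj('scene',g(a,b),.043))
E
```

```text
tipT [0.3691 0.1364 0.006 ] r 0.1606 ang 162.2
shT [0.4663 0.0985 0.134 ] r 0.0568 ang 168.6
shS [0.4602 0.0983 0.134 ] r 0.0628 ang 169.9
shSbase [0.4548 0.0973 0.048 ] r 0.0680 ang 171.6
hT [0.6776 0.0465 0.043 ] r 0.1609 ang -14.7
hT [0.6384 0.1984 0.043 ] r 0.1610 ang 43.7
hT [0.487  0.2416 0.043 ] r 0.1582 ang 102.8
hT [0.3719 0.1284 0.043 ] r 0.1557 ang 164.7
hT [ 0.5651 -0.0664  0.043 ] r 0.1596 ang -74.3
hS [0.3721 0.1332 0.043 ] r 0.1568 ang 163.0
hS [ 0.5668 -0.0611  0.043 ] r 0.1551 ang -73.2
```

```bash
python3 -m crank '0 -0.003 -0.001 0; 0 -0.006 -0.002 0; 0 -0.009 -0.004 0; 0 -0.009 -0.004 0'
python3 - <<'E'
from h import *
p,Rm,s=tool(); print(p, s['contact_force'],s['q'].round(1))
C=np.array([.522,.0873])
d=p[:2]-C; print(np.hypot(*d),np.degrees(np.arctan2(d[1],d[0])))
E
```

```text
time_s: 8.05
position: [0.4267, -0.0265, 0.0363]
eef_rot: [-92.3, 90.0, 163.0]
contact_force: [0.9, 0.1, 0.0]
opening: -0.0
[ 0.42669083 -0.02652195  0.03629755] [0.85075447 0.09721017 0.00268271] [ -1.8  51.9   2.  124.8 -26.1   3.7  10.7]
0.14845629914977432 -129.94122920912858
```

```bash
python3 -m crank '0 -0.003 -0.002 0; 0 -0.006 -0.004 0; 0 -0.009 -0.005 0; 0 -0.009 -0.005 0'
python3 - <<'E'
from h import *
p,Rm,s=tool(); print(p, s['contact_force'],s['q'].round(1))
C=np.array([.522,.0873])
d=p[:2]-C; print(np.hypot(*d),np.degrees(np.arctan2(d[1],d[0])))
for n in('scene','top'):
    im=viewer.read_camera(n); cv2.imwrite(f'pics/{n}5.png',im[:,:,::-1])
    if n=='scene': crop(n,im,230,130,180,150,4,'s5c')
    else: crop(n,im,215,130,160,150,5,'t5c')
E
```

```text
time_s: 8.45
position: [0.4193, -0.0195, 0.0363]
eef_rot: [-92.9, 90.0, 162.4]
contact_force: [-0.4, 0.2, -0.1]
opening: -0.0002
[ 0.41926626 -0.01945424  0.03633281] [-0.36453103  0.221867   -0.07548978] [ -2.3  51.8   1.2 126.4 -26.8   2.1  10.4]
0.14815765066966813 -133.90051473154716
```

View pics/t5c.png

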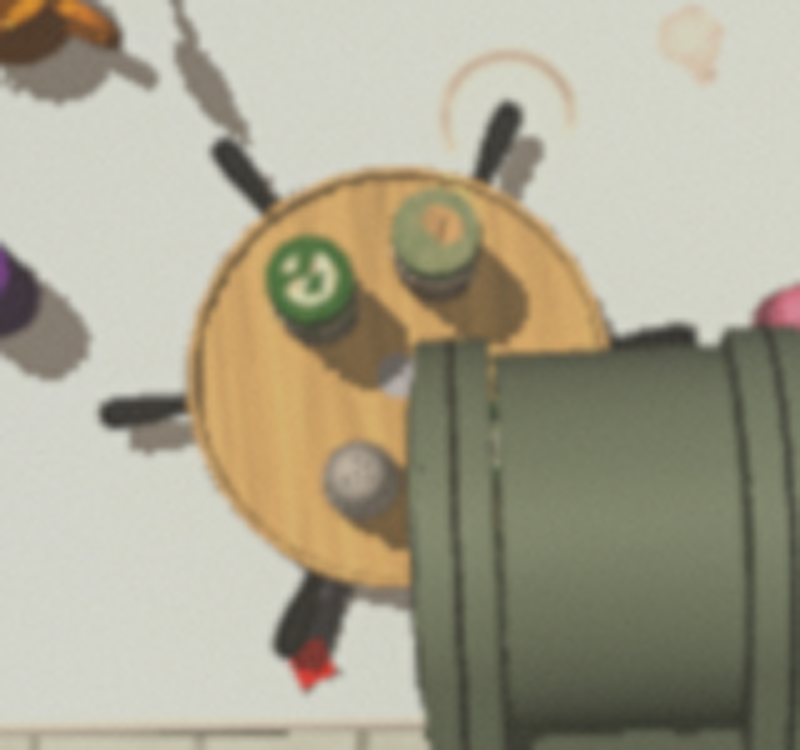

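View pics/s5c.png

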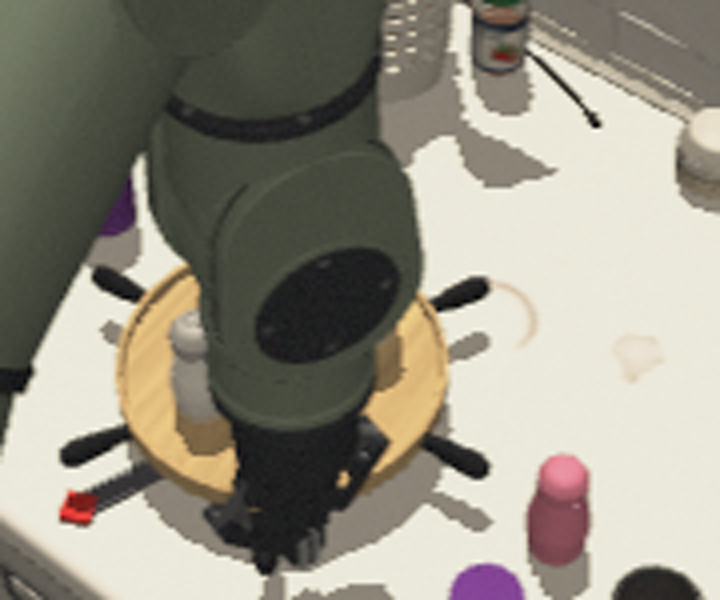

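```bash
python3 -m crank '0 0.003 0.003 0; 0 0.007 0.007 0; 0 0.01 0.01 0; -0.02 0.01 0.01 0; -0.045 0.01 0.01 0; -0.07 0.01 0.01 0; -0.095 0.01 0.01 0; -0.12 0.01 0.01 0; -0.145 0.01 0.01 0; -0.17 0.01 0.01 0; -0.19 0.01 0.01 0; -0.2 0.01 0.01 0'
python3 - <<'E'
from h import *
p,Rm,s=tool(); print(p, s['contact_force'],s['q'].round(1)); print(Rm.round(3))
shift([(.42,-.25,.25)])
E
```

```text
time_s: 9.75
position: [0.4271, -0.0324, 0.2379]
eef_rot: [95.8, 89.9, -9.0]
contact_force: [0.5, 0.1, 0.2]
opening: -0.0001
[ 0.42709196 -0.0323782   0.2379276 ] [0.53209288 0.08179693 0.1921954 ] [-13.3  29.7  21.8 113.5 -16.7  39.7   4.2]
[[ 0.002  0.967 -0.255]
 [-0.    -0.255 -0.967]
 [-1.     0.002 -0.   ]]
[ 0.42 -0.25  0.25] -> [-0.012   0.0487  0.2122]
```

Now I'll move aside to the right, clear of the view, and measure.

```bash
python3 -m crank '-0.005 0.005 0.02 0; -0.01 0.01 0.04 0; -0.01 0.015 0.06 0; -0.01 0.02 0.08 0; -0.01 0.025 0.1 0; -0.01 0.03 0.12 0; -0.01 0.035 0.14 0; -0.01 0.04 0.16 0; -0.01 0.045 0.18 0; -0.01 0.05 0.2 0; -0.01 0.05 0.21 0; -0.01 0.05 0.21 0'
python3 - <<'E'
from h import *
p,Rm,s=tool(); print(p, s['contact_force'],s['q'].round(1))
for n in('scene','top'):
    im=viewer.read_camera(n); cv2.imwrite(f'pics/{n}6.png',im[:,:,::-1])
    if n=='scene': crop(n,im,230,150,160,130,5,'s6c')
    else: crop(n,im,215,130,160,150,5,'t6c')
    for d in finder.regions_of('shaker_center',n):
        ys,xs=np.nonzero(d['pixels']); print(n,d['score'],xs.mean(),ys.mean(),xs.min(),xs.max(),ys.min(),ys.max())
E
```

```text
time_s: 10.95
position: [0.4209, -0.2488, 0.2463]
eef_rot: [-33.4, 90.0, -138.3]
contact_force: [-0.7, 0.5, 0.9]
opening: 0.0001
[ 0.42090315 -0.24875715  0.24631446] [-0.65874888  0.49554905  0.90433681] [ 15.6  33.5  19.6 101.5 -14.5  47.5  27.2]
scene 0.67 280.0136239782016 222.02452316076295 272 288 208 235
scene 0.51 368.0801687763713 255.34177215189874 362 376 243 271
top 0.71 287.78 225.845 280 295 218 233
top 0.69 373.65365853658534 194.4878048780488 366 381 187 202
```

View pics/t6c.png

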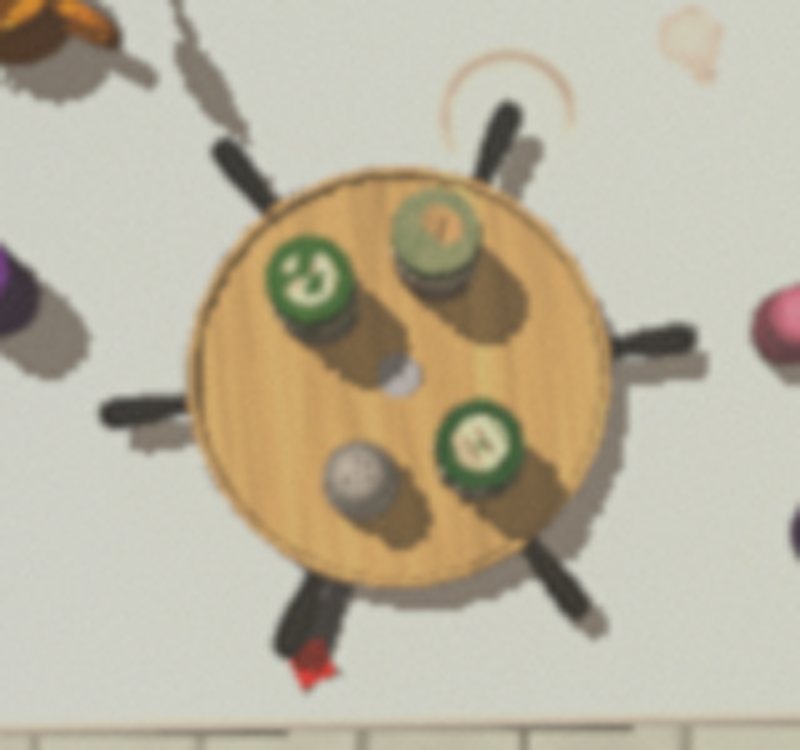

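View pics/s6c.png

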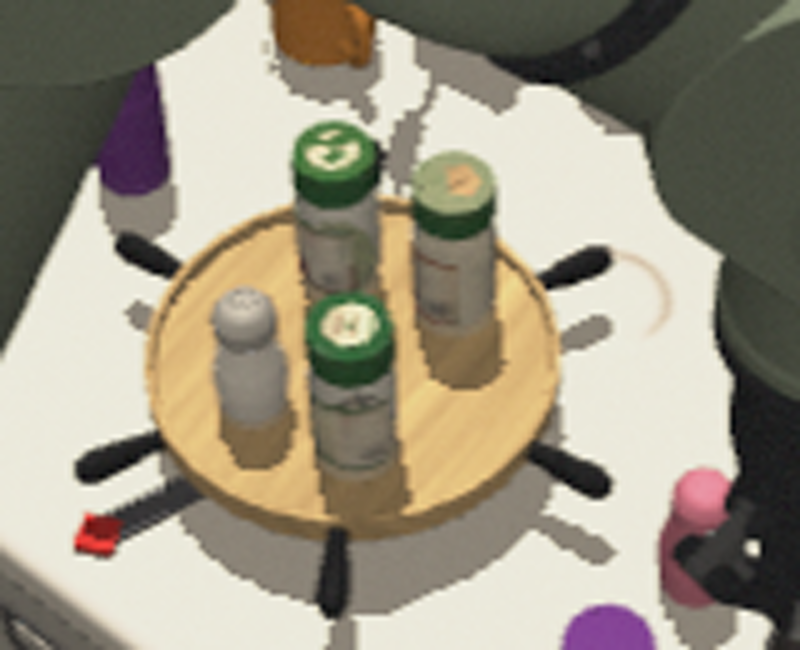

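```bash
python3 - <<'E'
from h import *
f=lambda x,y:(215+x/5-.4,130+y/5-.4)
g=lambda x,y:(230+x/5-.4,150+y/5-.4)
for C in(np.array([.522,.0873]),np.array([.524,.0873]),np.array([.520,.0873])):
  def rep(n,p,w=None):
    d=p[:2]-C; a=np.degrees(np.arctan2(d[1],d[0])); r=np.hypot(*d); print(n,'r %.4f ang %.1f'%(r,a), '' if w is None else 'lat mm %.1f'%(1e3*r*np.sin(np.radians(a-w)))); return a
  w=(rep('tipT',unproj('top',f(314,665),.006))+rep('tipS',unproj('scene',g(97,535),.006)))/2
  rep('shT',unproj('top',f(357,464),.136),w); rep('shTreg',unproj('top',(287.8,225.8),.12),w); rep('shS',unproj('scene',g(243,303),.134),w);rep('shSbase',unproj('scene',g(254,412),.048),w); rep('shSreg',unproj('scene',(280,222),.091),w)
E
```

```text
tipT r 0.1606 ang 162.2 
tipS r 0.1642 ang 161.8 
shT r 0.0553 ang 159.2 lat mm -2.8
shTreg r 0.0614 ang 165.1 lat mm 3.3
shS r 0.0616 ang 159.8 lat mm -2.4
shSbase r 0.0649 ang 164.0 lat mm 2.3
shSreg r 0.0628 ang 164.5 lat mm 2.7
tipT r 0.1625 ang 162.4 
tipS r 0.1661 ang 162.0 
shT r 0.0572 ang 159.9 lat mm -2.4
shTreg r 0.0633 ang 165.6 lat mm 3.7
shS r 0.0635 ang 160.4 lat mm -2.0
shSbase r 0.0668 ang 164.5 lat mm 2.7
shSreg r 0.0648 ang 165.0 lat mm 3.1
tipT r 0.1587 ang 162.0 
tipS r 0.1623 ang 161.6 
shT r 0.0535 ang 158.4 lat mm -3.2
shTreg r 0.0594 ang 164.6 lat mm 2.9
shS r 0.0598 ang 159.1 lat mm -2.8
shSbase r 0.0630 ang 163.5 lat mm 1.9
shSreg r 0.0609 ang 164.0 lat mm 2.3
```

The lateral estimates scatter between -3 and +4 mm, well inside the ±11 mm limit. The robot is clear of everything and the tray is at rest, so I'm handing in.

```bash
python3 -c "
from station import ticket; print(ticket.hand_in())"
```

```text
the job is handed in; nothing more can be done
None
```

The salt shaker now stands at the front, in line with the red pointer, and the job is handed in. I pushed one rim handle clockwise with the closed fingers, turning the tray about 60°, in small measured steps. I then backed off, lifted clear and moved the arm aside before the final check.

- **Alignment:** several estimates from the top and scene cameras put the shaker between 3 mm to one side and 4 mm to the other side of the pointer's line. The limit is 11 mm. It stands about 62 mm from the axis on the pointer's side.
- **Disagreement:** estimates from the cap and from the base or region differ by about 5 mm, in opposite directions. I put this down to picking points in the image and calibration error.
- **Shaker and jars:** all four stand upright on the tray in the last pictures.
- **Other items:** I did not re-measure the mug or cup, but the robot's path stayed clear of both. The sampled force readings stayed at about 1.6 N or less.
- **Joint limit:** during the last push, joint 6 came within about 2° of its lower limit without passing it.
- **Time:** the last arm move ended at about 11 s of the 67 s allowed.

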